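# Knock a stuck sealant slug out of its sleeve

## Robot

A 6-joint arm with a two-finger parallel gripper is mounted at the origin on the work surface. World frame = base frame: x ahead of the robot, y to its left, z up, the work surface at z = 0. Lengths are in m, angles in rad, forces in N, time in s.
With the tool pointing down it reaches from about 0.3 to 0.95 m from the base axis. Payload 3.1 kg.
Tool frame: the origin (TCP) lies midway between the tips of the shut fingers; the grasp point (between the pads) lies 19 mm behind it; z points along the fingers, x is the direction in which the jaws open and shut, and the axes are right-handed (so a half turn about z gives the same grasp; the last joint's range is limited). The gripper opens to 85 mm and grips with 20 to 120 N. Pads are 22 mm wide; open, the fingers measure 114 mm over their backs; the gripper's body (76 mm by 85 mm) begins 54 mm behind the grasp point. The pads swing forward as they close: fully open they stand 13 mm farther back than shut.
Start: joints at [-1.373, 0.308, 1.634, -0, 1.2, -0.07], TCP at [0.165, -0.603, 0.231] pointing down, gripper open.
Joint ranges: [-3.06, 3.06], [-0.79, 1.96], [0.05, 2.63], [-1.19, 4.34], [0.05, 2.64], [-2.94, 2.94]. Speed limits (rad/s): [2.79, 2.79, 3.14, 3.14, 3.14, 3.14].

## Interface

Orientations are given as a unit quaternion [x, y, z, w].
In Python, from rig import r gives the robot as it stands.
- The arm moves only by the tool apply_moves, never from a script. Its argument "commands" is a list of rows, each an object of numbers: "jaw": the opening in per cent of the stroke, from 0 (shut) to 100 (fully open); "tx", "ty", "tz": the shift along the tool's x, y, z in m; "yaw": the turn about the tool's z in degrees. A call has 1 to 12 rows; each row is the pose to reach, as a shift and turn from the pose measured when the call began, along the tool's axes at that moment; what a row does not reach only later rows make up. A row lasts 1/8 s, in which the tool goes at most 62.5 mm and 10.7 degrees, less where a joint would pass 70% of its speed; a pose out of reach is approached as far as the arm can. A call with a gripper value outside its range is refused whole. The fingers move at their own pace and stop on an object; "grip_force" is the grip in N (left out, the last holds). Time passes only in rows, so rows that repeat a pose let the fingers close. It gives the time, the measured TCP pose, the force and the opening at its end, in the units of the state.
- r.get_state(): the state, without advancing time (a new reading comes with each control period).
- r.camera(name): name is "scene" or "top" or "wrist"; returns a dict with "frame" (384x512x3 uint8, red, green, blue), "fx", "fy", "cx", "cy" (pixels), "R" (3x3) and "t" (3): a world point X has camera coordinates R X + t; the wrist camera has in their place "hand_eye" (4x4, takes a point from camera to tool coordinates, whose origin is the TCP and whose axes are the tool frame's). Camera axes: x right, y down, z forward; pixel columns grow to the right and rows downward; lengths in m; the calibration is good to about 2 mm. The wrist camera is an equidistant fisheye: a pixel r from the principal point sees the ray r / f radians off the axis. A picture is of the moment at which its call begins: read the wrist's pose just before it. There is no depth.
- r.job_done(): hands the job in, once; it reports no verdict.
Trained networks look in the newest picture that a camera, given by its name, has taken for a name from the list of things; names that differ only in an ending like _2 or _b are one class to them, and where a whole thing is asked for, a point or a joint stands for the part that bears it (a point fixed in the world has none). Each returns a list of dicts, best first, with "conf" (0 to 1); they miss things now and then, are a little off and sometimes report something else, mostly with a low value. They report only what shows in the picture. A call takes as long as a camera call. They do not tell look-alikes from the thing itself.
- r.recognise(camera, thing): "bbox" ([left, top, right, bottom] in pixels, round what is visible of it).
- r.place_of(camera, thing): "centre" ([column, row] in pixels: a listed point, or the origin of a listed thing).
The state is a dict: "time": time; "joint_positions": joint angles; "qd": joint speeds; "effort": joint torques, N m; "eef_pos": TCP position; "ee_rot": TCP orientation; "contact_force": force on the tool from outside, world axes, zero at the start; "wrist_torque": the same for the moment, N m; "grip_width": finger opening in m.
Only numpy, scipy, OpenCV 4.12 (cv2) and the standard library are available. Lean on these libraries where they do the work, as an engineer would, in place of code of your own. Each camera call takes 0.05 s, during which the arm holds its last target.

## Task

A hard brown slug of cured sealant is stuck in the steel sleeve. Take the orange-handled push rod, push it through the sleeve so that the slug comes out of the end over the black tray and drops into the tray, then lay the rod back on its wooden rest the way it lay before. Move the slug with the rod only, never with the gripper, and leave the paint cans where they stand.

Things in the scene. Friction and masses are not known exactly. Their poses are not given: they have to be found in the camera images.
- bore (a point): Centre of the bore of a level steel sleeve, 85 mm above the bench. Its y axis runs along the bore (level). Sleeve 100 mm long (ends, both open, at y = -50 and +50 mm), bore 45 mm, outside 54 mm across; a 25 mm slot along its top shows the slug. Half-way along, a spring pad on each side (x) grips the slug; once it has gone the pads leave 39 mm of width.
- stand: Fixed grey stand carrying the sleeve; origin on the bench straight under the bore's centre, axes as bore. 130 mm (x) by 100 mm (y); its brass spring housings and their brackets reach 51 mm to either side in x. Nothing on it is higher than the sleeve's top, 112 mm.
- rest_block (a point): Centre of the top of the block (44 x 22 mm) on the rest that carries the underside of the rod's handle: 21 mm above the bench, at x = -70 mm of the rest.
- rest_fork (a point): Centre of the floor of the rest's open-topped fork that carries the shaft: 26 mm above the bench, at x = +60 mm of the rest. The gap is 34 mm wide, the prongs reach 46 mm above the bench and are 12 mm thick along x.
- slug: The stuck slug: hard brown cylinder, 41 mm across, 60 mm long, about 0.15 kg, lying in the bore along the bore's y axis, anywhere up to 12 mm off the middle of the sleeve. Origin at its centre (2 mm below the bore's axis), own y axis along its length. Pushing it along the bore takes about 8 to 18 N.
- rod_grip (a point): Centre of the push rod's orange handle, the place to grip the rod, close to its centre of mass. The handle is a 60 mm long bar of 30 x 30 mm section. The x axis runs along the rod from the handle to the tip, z is up as it lies on the rest. The whole rod is 200 mm long, weighs about 0.2 kg, and is loose.
- rod_tip (a point): Centre of the flat end of the push rod's black rubber tip (27 mm across, 12 mm long), 170 mm ahead of rod_grip along its x axis. The aluminium shaft between handle and tip is 20 mm across. The bare length of shaft and tip ahead of the handle is 140 mm.
- rest: Low fixed wooden rest, 200 (x) by 50 mm (y); origin on the bench under its middle. The rod lies along its x axis, tip to +x, axis 36 mm above the bench. rod_grip starts at x = -70 mm (+-8), y = 0. Which side of the sleeve the rest stands on varies; the tray is on the other.
- tray: Black open tray, 160 mm (x) by 200 mm (y), 42 mm high, walls and floor 4 to 5 mm thick, fixed; origin at the centre of its underside on the bench, about 155 mm from the sleeve's centre, under and beyond one end of the sleeve: either the +y or the -y end of the bore.
- can_blue: Blue paint can, 86 mm across, 100 mm high, 0.8 kg, loose; origin at the centre of its underside. Not to be moved.
- can_white: White paint can with a red lid, 100 mm across, 120 mm high, 0.9 kg, loose; origin at the centre of its underside. Not to be moved.
- tin_green: Small green paint tin, 72 mm across, 65 mm high, 0.35 kg, loose, between the robot and the sleeve; origin at the centre of its underside. Not to be moved.
Mind the look-alikes: they are no part of the job. There is more than one size of the part that bears rod_grip; the job needs the larger. Leave any purple look-alike of the stand alone.

How it is judged:
By the outcome, as a careful person would: the job done as asked, in the order asked, and still so for the second after the job is handed in, with the robot touching nothing.
It also fails if it takes over 58 s, if anything falls off the work surface, if the arm or the gripper's body presses on something with over 40 N, if the wrist force passes 120 N, or if a joint passes its speed limit or range.

## Working session

There is one attempt and no reset: what is moved stays moved. The work goes in short steps, Python scripts to look and compute and a tool call to move; the robot and the scene stay as the last step left them, time stands still between calls to the robot, and variables do not carry over. Pictures are saved under pics/ and viewed, and the job is handed in when it is done.

Besides the shell and the picture viewer there is one more tool, called as name(argument=value, ...), one argument or row to a line, values as JSON. apply_moves: Moves the arm, as the interface text tells. Its arguments: {"type":"object","properties":{"commands":{"type":"array"},"grip_force":{"type":"number"}},"required":["commands"]}

```bash
mkdir -p pics; ls; python3 - <<'E'
from rig import r
import cv2,numpy as np
s=r.get_state(); print(s)
for n in ["scene","top","wrist"]:
    c=r.camera(n); cv2.imwrite(f"pics/{n}0.png",c["frame"][:,:,::-1])
    print(n,{k:(np.round(v,4).tolist() if k!="frame" else 0) for k,v in c.items()})
    for t in ["bore","stand","rest_block","rest_fork","slug","rod_grip","rod_tip","rest","tray","can_blue","can_white","tin_green"]:
        print(t,[(np.round(d["centre"]).tolist(),round(d["conf"],2)) for d in r.place_of(n,t)][:4])
E
```

```text
pics
{'time': 0.0, 'joint_positions': array([-1.37270079e+00,  3.09022972e-01,  1.63520039e+00, -5.03733334e-06,
        1.19966626e+00, -6.96331391e-02]), 'qd': array([-0.00025577,  0.00093166, -0.00011006, -0.00218663, -0.00266517,
        0.00049994]), 'effort': array([-8.13554971e-05, -4.15250874e+01, -2.76663566e+01, -3.07832079e-05,
        1.02897780e-02,  1.06520156e-05]), 'eef_pos': array([ 0.16518945, -0.60192513,  0.23002928]), 'ee_rot': array([ 7.95154644e-01, -6.06405618e-01, -8.64100449e-04, -7.56536784e-04]), 'contact_force': array([0.38889511, 0.14783606, 0.93729172]), 'wrist_torque': array([ 0.04901273, -0.00081645,  0.02379821]), 'grip_width': 0.08559790929809626}
scene {'frame': 0, 'fx': 411.5528, 'fy': 411.5528, 'cx': 259.1899, 'cy': 198.2818, 'R': [[-0.8195, 0.5729, -0.0175], [0.4386, 0.6071, -0.6626], [-0.369, -0.5507, -0.7487]], 't': [0.411, -0.1758, 1.3889]}
bore [([274.0, 116.0], 0.75), ([242.0, 191.0], 0.66)]
stand [([249.0, 215.0], 0.85), ([275.0, 137.0], 0.71)]
rest_block [([290.0, 240.0], 0.71)]
rest_fork [([249.0, 258.0], 0.78)]
slug [([245.0, 192.0], 0.
[... 778 characters left out ...]
0.85), ([171.0, 172.0], 0.69)]
rest [([225.0, 168.0], 0.9), ([216.0, 92.0], 0.33)]
tray [([341.0, 193.0], 0.75)]
can_blue [([214.0, 92.0], 0.88), ([225.0, 170.0], 0.43), ([341.0, 192.0], 0.32)]
can_white [([328.0, 96.0], 0.95)]
tin_green [([278.0, 239.0], 0.59), ([217.0, 194.0], 0.22), ([227.0, 169.0], 0.17)]
wrist {'frame': 0, 'fx': 297.3186, 'fy': 297.3186, 'cx': 254.3475, 'cy': 191.763, 'hand_eye': [[1.0, -0.0002, 0.0005, -0.0003], [0.0001, 0.9493, 0.3145, -0.0794], [-0.0005, -0.3145, 0.9493, -0.1424], [0.0, 0.0, 0.0, 1.0]]}
bore [([6.0, 42.0], 0.7)]
stand [([45.0, 49.0], 0.76)]
rest_block []
rest_fork []
slug []
rod_grip []
rod_tip []
rest []
tray []
can_blue []
can_white []
tin_green []
```

```bash
python3 - <<'E'
import cv2
for n in ["scene","top"]:
    a=cv2.imread(f"pics/{n}0.png"); 
    a=a[60:340,110:430]; cv2.imwrite(f"pics/{n}0c.png",cv2.resize(a,None,fx=2.1,fy=2.1,interpolation=cv2.INTER_CUBIC))
E
```

```text
(no output)
```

View pics/scene0c.png

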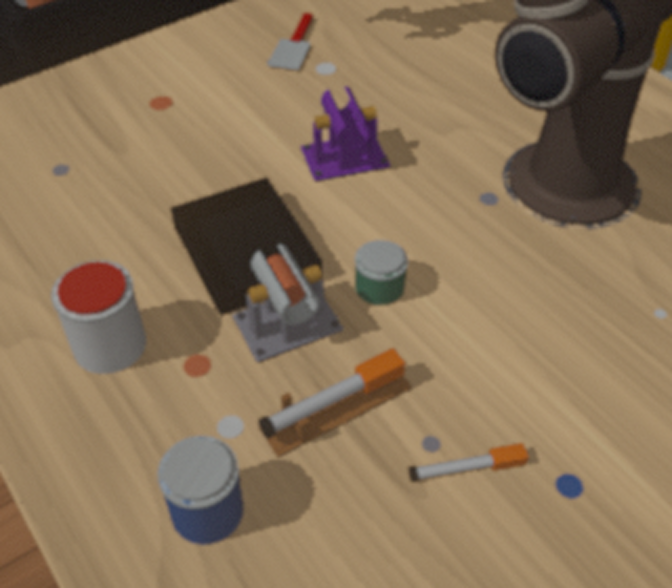

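View pics/top0c.png

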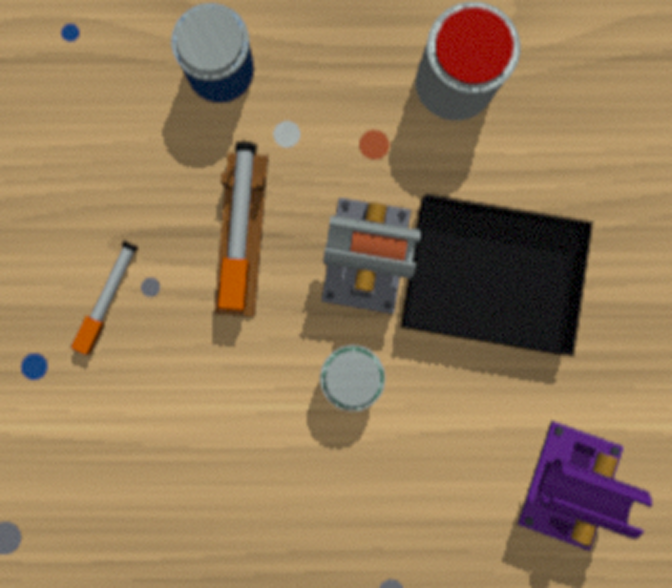

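The blue-side rest lies at +y and the tray at −y of the grey stand. The smaller rod and the purple stand are the look-alikes. Next I'll measure positions.

```bash
cat > h.py <<'E'
from rig import r
import numpy as np,cv2
from scipy.spatial.transform import Rotation as Rn
def ray(c,px,z):
    R=np.array(c["R"]);t=np.array(c["t"])
    d=R.T@np.array([(px[0]-c["cx"])/c["fx"],(px[1]-c["cy"])/c["fy"],1]); o=-R.T@t
    return o+d*(z-o[2])/d[2]
def proj(c,X):
    p=np.array(c["R"])@np.array(X)+np.array(c["t"]); return [c["fx"]*p[0]/p[2]+c["cx"],c["fy"]*p[1]/p[2]+c["cy"]]
def wray(c,px,s,z):
    u=np.array([px[0]-c["cx"],px[1]-c["cy"]]);rr=np.linalg.norm(u);th=rr/c["fx"]
    d=np.array([*(u/rr*np.sin(th)),np.cos(th)]); H=np.array(c["hand_eye"]);Q=Rn.from_quat(s["ee_rot"]).as_matrix()
    o=Q@H[:3,3]+s["eef_pos"]; d=Q@H[:3,:3]@d
    return o+d*(z-o[2])/d[2]
E
python3 - <<'E'
from h import *
c=r.camera("top");e=r.camera("scene")
for n,p,q,z in [("bore",(288,180),(242,191),.085),("slug",(293,181),(245,192),.083),("grip",(221,194),None,.036),("tip",(230,131),(238,265),.036),("block",(220,199),(290,240),.021),("fork",None,(249,258),.026),("rest",(225,168),(270,251),0),("stand",(281,182),(249,215),0),("tray",(341,193),(231,177),0),("blue",(214,92),(207,305),0),("white",(328,96),(162,224),0),("tin",(278,239),(290,194),0)]:
    print(n,p and ray(c,p,z).round(3)[:2],q and ray(e,q,z).round(3)[:2])
f=c["frame"][:,:,::-1]
a=cv2.resize(f[145:215,255:325],None,fx=8,fy=8,interpolation=cv2.INTER_CUBIC);cv2.imwrite("pics/st.png",a)
a=cv2.resize(f[120:220,200:260],None,fx=6,fy=6,interpolation=cv2.INTER_CUBIC);cv2.imwrite("pics/rd.png",a)
E
```

```text
bore [ 0.529 -0.025] [ 0.533 -0.036]
slug [ 0.527 -0.037] [ 0.527 -0.03 ]
grip [0.5   0.137] None
tip [0.659 0.115] [0.659 0.132]
block [0.489 0.141] [0.497 0.139]
fork None [0.621 0.125]
rest [0.571 0.131] [0.553 0.125]
stand [ 0.534 -0.014] [ 0.529 -0.012]
tray [ 0.505 -0.167] [ 0.489 -0.175]
blue [0.773 0.161] [0.773 0.164]
white [ 0.761 -0.138] [ 0.751 -0.131]
tin [ 0.388 -0.005] [ 0.382 -0.008]
```

View pics/st.png

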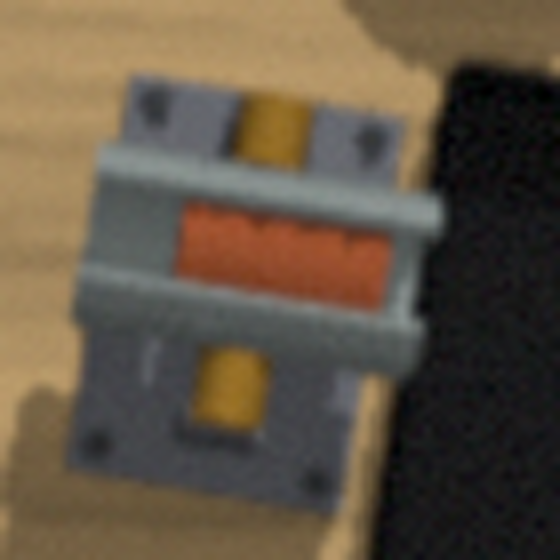

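View pics/rd.png

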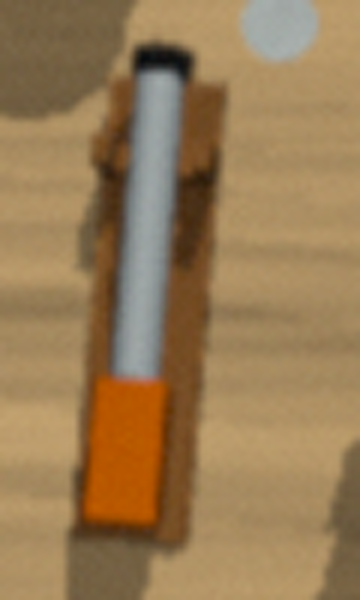

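```bash
cat >> h.py <<'E'
def plan(p,head):
    """p: TCP world target; head: tool-x heading deg (world)"""
    s=r.get_state();M=Rn.from_quat(s["ee_rot"]).as_matrix()
    d=M.T@(np.array(p)-s["eef_pos"])
    h=np.degrees(np.arctan2(M[1,0],M[0,0]))
    yw=-((head-h+180)%360-180)
    print("t %.2f"%s["time"],"pos",s["eef_pos"].round(4),"head %.2f"%h,"tz",M[:,2].round(4),"grip",round(s["grip_width"],4),"F",s["contact_force"].round(1),"j",s["joint_positions"].round(2))
    print("shift",d.round(4),"yaw %.2f"%yw,"or %.2f"%(yw-180*np.sign(yw)))
E
python3 - <<'E'
from h import *
plan([.5,.137,.2],-96)
plan([.5,.137,.2],84)
E
```

```text
t 2.05 pos [ 0.1653 -0.6027  0.2313] head -74.66 tz [-0.  0. -1.] grip 0.0855 F [0.5 0.7 0.4] j [-1.37  0.31  1.63 -0.    1.2  -0.07]
shift [-0.6248 -0.5185  0.0313] yaw 21.34 or -158.66
t 2.05 pos [ 0.1653 -0.6027  0.2313] head -74.66 tz [-0.  0. -1.] grip 0.0855 F [0.5 0.7 0.4] j [-1.37  0.31  1.63 -0.    1.2  -0.07]
shift [-0.6248 -0.5185  0.0313] yaw -158.66 or 21.34
```

apply_moves(
  commands=[
    {"jaw":100,"tx":-0.05,"ty":-0.04,"tz":-0.02,"yaw":-10},
    {"jaw":100,"tx":-0.1,"ty":-0.08,"tz":-0.02,"yaw":-20},
    {"jaw":100,"tx":-0.15,"ty":-0.12,"tz":-0.02,"yaw":-30},
    {"jaw":100,"tx":-0.2,"ty":-0.16,"tz":-0.02,"yaw":-40},
    {"jaw":100,"tx":-0.25,"ty":-0.2,"tz":-0.02,"yaw":-50},
    {"jaw":100,"tx":-0.3,"ty":-0.24,"tz":-0.02,"yaw":-60},
    {"jaw":100,"tx":-0.35,"ty":-0.28,"tz":-0.02,"yaw":-70},
    {"jaw":100,"tx":-0.4,"ty":-0.32,"tz":-0.02,"yaw":-80},
    {"jaw":100,"tx":-0.45,"ty":-0.36,"tz":-0.02,"yaw":-90},
    {"jaw":100,"tx":-0.49,"ty":-0.4,"tz":-0.02,"yaw":-100},
    {"jaw":100,"tx":-0.52,"ty":-0.44,"tz":-0.02,"yaw":-110},
    {"jaw":100,"tx":-0.54,"ty":-0.46,"tz":-0.02,"yaw":-120},
  ],
)

```text
time: 3.55
eef_pos: [0.4676, 0.0424, 0.2517]
ee_rot: [0.921, 0.39, 0.001, 0.0]
contact_force: [-1.0, -0.9, -0.2]
grip_width: 0.0853
```

```bash
python3 - <<'E'
from h import *
plan([.46,.06,.26],84)
E
```

```text
t 3.55 pos [0.4676 0.0424 0.2517] head 45.85 tz [ 1.7e-03  4.0e-04 -1.0e+00] grip 0.0853 F [-1.  -0.9 -0.2] j [-0.   -0.02  1.97  0.    1.19 -0.8 ]
shift [ 0.0073 -0.0177 -0.0083] yaw -38.15 or 141.85
```

apply_moves(
  commands=[
    {"jaw":100,"tx":0.0,"ty":-0.01,"tz":-0.01,"yaw":-10},
    {"jaw":100,"tx":0.007,"ty":-0.018,"tz":-0.01,"yaw":-20},
    {"jaw":100,"tx":0.007,"ty":-0.018,"tz":-0.01,"yaw":-30},
    {"jaw":100,"tx":0.007,"ty":-0.018,"tz":-0.01,"yaw":-38},
    {"jaw":100,"tx":0.007,"ty":-0.018,"tz":-0.01,"yaw":-38},
  ],
)

```text
time: 4.18
eef_pos: [0.4595, 0.0601, 0.2618]
ee_rot: [0.745, 0.668, 0.001, 0.0]
contact_force: [-0.4, -0.2, 0.9]
grip_width: 0.0856
```

```bash
python3 - <<'E'
from h import *
import pickle
s=r.get_state();c=r.camera("wrist")
pickle.dump((s,c),open("w1.pkl","wb"))
plan([.5,.137,.2],84)
f=c["frame"][:,:,::-1]; cv2.imwrite("pics/w1.png",cv2.resize(f,None,fx=1.56,fy=1.56,interpolation=cv2.INTER_CUBIC))
for n,z in [("bore",.085),("slug",.083),("rod_grip",.036),("rod_tip",.036),("rest_block",.021),("rest_fork",.026),("rest",0),("stand",0),("tray",0)]:
    for d in r.place_of("wrist",n)[:2]: print(n,np.round(d["centre"]),round(d["conf"],2),wray(c,d["centre"],s,z).round(4))
E
```

```text
t 4.22 pos [0.4595 0.06   0.2618] head 83.72 tz [ 1.8e-03  5.0e-04 -1.0e+00] grip 0.0854 F [ 0.3  0.1 -0.1] j [ 0.04 -0.04  1.97  0.    1.22 -1.43]
shift [0.0809 0.0317 0.0619] yaw -0.28 or 179.72
bore [195. 235.] 0.93 [ 0.5304 -0.0204  0.085 ]
bore [ 6. 60.] 0.57 [ 0.258  -0.2589  0.085 ]
slug [192. 239.] 0.97 [ 0.537  -0.0265  0.083 ]
rod_grip [317. 180.] 0.64 [0.4929 0.1391 0.036 ]
rod_grip [424. 128.] 0.6 [0.4331 0.2985 0.036 ]
rod_tip [393. 202.] 0.87 [0.5357 0.2502 0.036 ]
rod_tip [313. 288.] 0.72 [0.6639 0.1279 0.036 ]
rest_block [314. 178.] 0.86 [0.4931 0.1379 0.021 ]
rest_block [310. 287.] 0.71 [0.6742 0.1267 0.021 ]
rest_fork [312. 264.] 0.7 [0.6265 0.1297 0.026 ]
rest [310. 216.] 0.74 [0.5577 0.1325 0.    ]
rest [313. 176.] 0.39 [0.4976 0.1402 0.    ]
stand [39. 61.] 0.96 [ 0.2549 -0.264  -0.    ]
stand [206. 210.] 0.63 [ 0.5315 -0.0204  0.    ]
tray [104. 204.] 0.77 [ 0.5062 -0.1865 -0.    ]
```

View pics/w1.png

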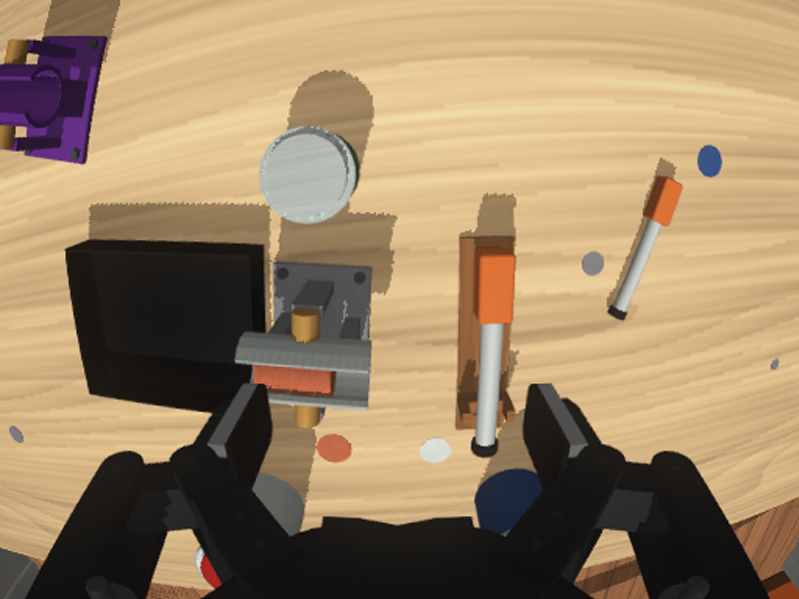

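```bash
python3 - <<'E'
from h import *
import pickle
s,c=pickle.load(open("w1.pkl","rb"));f=c["frame"]
cv2.imwrite("pics/w1s.png",cv2.resize(f[195:275,145:245,::-1],None,fx=7,fy=7,interpolation=cv2.INTER_CUBIC))
hsv=cv2.cvtColor(f,cv2.COLOR_RGB2HSV)
m=cv2.inRange(hsv,(5,180,100),(18,255,255)); m[:, :290]=0; m[:,360:]=0; m[250:]=0
ys,xs=np.nonzero(m); P=np.array([wray(c,(x,y),s,.051)[:2] for x,y in zip(xs,ys)])
cv2.imwrite("pics/m.png",m)
rect=cv2.minAreaRect((P*1000).astype(np.float32)); print(len(xs),rect)
cv2.imwrite("pics/w1r.png",cv2.resize(f[150:300,285:345,::-1],None,fx=4,fy=4,interpolation=cv2.INTER_CUBIC))
E
```

```text
1168 ((491.6363830566406, 134.9802703857422), (32.20582962036133, 63.07571792602539), 86.3320541381836)
```

View pics/w1s.png

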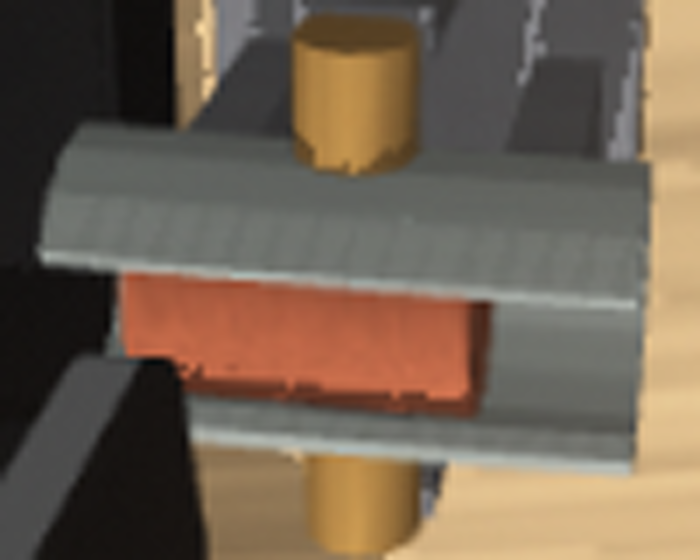

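View pics/w1r.png

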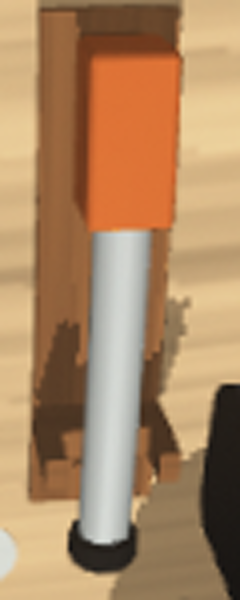

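```bash
python3 - <<'E'
from h import *
import pickle
s,c=pickle.load(open("w1.pkl","rb"))
g=lambda x,y,z:wray(c,(145+(x+.5)/7-.5,195+(y+.5)/7-.5),s,z)[:2]
N0,N1=g(42,262,.109),g(637,303,.109);F1=g(632,470,.109);F0=g(190,437,.109)
print(N0,N1,F0,F1)
u=(N0-N1)/np.linalg.norm(N0-N1);print("len",np.linalg.norm(N0-N1),"u",u,"ang",np.degrees(np.arctan2(u[1],u[0])))
v=(F0-F1);print("far ang",np.degrees(np.arctan2(v[1],v[0])))
n=np.array([u[1],-u[0]]);n*=np.sign(n[0]);print("slot w",(F1-N1)@n,(F0-N1)@n)
mid=(N0+N1)/2+n*.0125;print("bore from near",mid,"from far",F1+u*.05-n*.0125)
h=lambda x,y,z:wray(c,(285+(x+.5)/4-.5,150+(y+.5)/4-.5),s,z)[:2]
q=np.array([h(*p,.051) for p in [(90,55),(180,55),(173,230),(88,228)]]);print(q.round(4),q.mean(0))
print("tip",h(102,550,.036),h(105,530,.04))
# slug ends (top z .1035)
for p in [(122,300),(478,330)]: print("slug end",(g(*p,.1035)-mid)@u)
t=r.camera("top"); 
E
```

```text
[ 0.51084589 -0.06605877] [0.52677545 0.03142731] [ 0.5454308  -0.04781737] [0.55779351 0.02633533]
len 0.09877898399435121 u [-0.16126467 -0.98691119] ang -99.28030995413317
far ang -99.46527490377018
slot w 0.03143322670100806 0.031190539786927998
bore from near [ 0.53114706 -0.01933154] from far [ 0.53739389 -0.02099442]
[[0.4649 0.1245]
 [0.4676 0.153 ]
 [0.5258 0.1488]
 [0.5218 0.1207]] [0.4950291  0.13675214]
tip [0.66257237 0.12403894] [0.65003864 0.12472543]
slug end 0.03763432909740082
slug end -0.023149887618179647
```

```bash
python3 - <<'E'
from h import *
plan([.495,.137,.019],86)
E
```

```text
t 4.72 pos [0.4595 0.06   0.2617] head 83.84 tz [ 1.6e-03  4.0e-04 -1.0e+00] grip 0.0852 F [-0.6 -0.2  0.4] j [ 0.04 -0.04  1.97  0.    1.22 -1.43]
shift [0.0803 0.0266 0.2428] yaw -2.16 or 177.84
```

apply_moves(
  commands=[
    {"jaw":100,"tx":0.05,"ty":0.017,"tz":0.03,"yaw":-2},
    {"jaw":100,"tx":0.08,"ty":0.0265,"tz":0.07,"yaw":-2.2},
    {"jaw":100,"tx":0.08,"ty":0.0265,"tz":0.12,"yaw":-2.2},
    {"jaw":100,"tx":0.08,"ty":0.0265,"tz":0.17,"yaw":-2.2},
    {"jaw":100,"tx":0.08,"ty":0.0265,"tz":0.205,"yaw":-2.2},
    {"jaw":100,"tx":0.08,"ty":0.0265,"tz":0.23,"yaw":-2.2},
    {"jaw":100,"tx":0.08,"ty":0.0265,"tz":0.2425,"yaw":-2.2},
    {"jaw":100,"tx":0.08,"ty":0.0265,"tz":0.2425,"yaw":-2.2},
  ],
)

```text
time: 5.72
eef_pos: [0.4944, 0.1367, 0.0187]
ee_rot: [0.731, 0.682, 0.0, -0.0]
contact_force: [-0.2, 0.1, 0.3]
grip_width: 0.0856
```

```bash
python3 - <<'E'
from h import *
plan([.495,.137,.019],86)
c=r.camera("wrist");cv2.imwrite("pics/w2.png",cv2.resize(c["frame"][:,:,::-1],None,fx=1.5,fy=1.5))
E
```

```text
t 5.72 pos [0.4944 0.1367 0.0187] head 86.04 tz [ 1.e-04  1.e-04 -1.e+00] grip 0.0856 F [-0.2  0.1  0.3] j [ 0.18  0.41  2.01  0.    0.72 -1.32]
shift [ 0.0004  0.0006 -0.0003] yaw 0.04 or -179.96
```

View pics/w2.png

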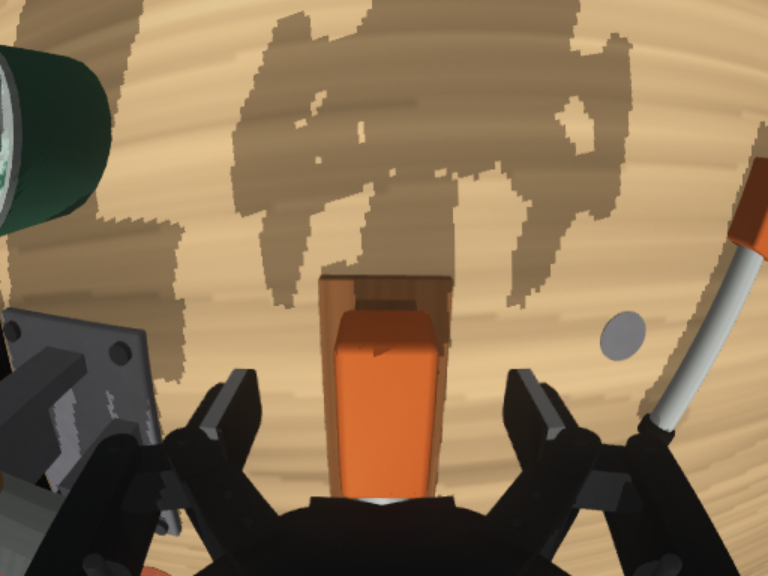

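The handle (px ~388,420) lies centred between the pads, so I'll grip it.

apply_moves(
  commands=[
    {"jaw":0,"tx":0,"ty":0,"tz":0,"yaw":0},
    {"jaw":0,"tx":0,"ty":0,"tz":0,"yaw":0},
    {"jaw":0,"tx":0,"ty":0,"tz":0,"yaw":0},
    {"jaw":0,"tx":0,"ty":0,"tz":0,"yaw":0},
    {"jaw":0,"tx":0,"ty":0,"tz":0,"yaw":0},
    {"jaw":0,"tx":0,"ty":0,"tz":0,"yaw":0},
  ],
  grip_force=90,
)

```text
time: 6.52
eef_pos: [0.4963, 0.137, 0.0206]
ee_rot: [0.731, 0.682, 0.002, 0.001]
contact_force: [0.1, 0.6, 5.5]
grip_width: 0.0289
```

```bash
python3 - <<'E'
from h import *
plan([.495,.137,.119],86)
E
```

```text
t 6.53 pos [0.4963 0.137  0.0206] head 86.03 tz [ 3.9e-03  9.0e-04 -1.0e+00] grip 0.0289 F [0.1 0.6 5.5] j [ 0.18  0.41  2.01  0.    0.72 -1.32]
shift [-0.     -0.0009 -0.0984] yaw 0.03 or -179.97
```

apply_moves(
  commands=[
    {"jaw":0,"tx":0,"ty":0,"tz":-0.02,"yaw":0},
    {"jaw":0,"tx":0,"ty":0,"tz":-0.06,"yaw":0},
    {"jaw":0,"tx":0,"ty":0,"tz":-0.11,"yaw":0},
    {"jaw":0,"tx":0.01,"ty":0.01,"tz":-0.13,"yaw":10},
    {"jaw":0,"tx":0.03,"ty":0.02,"tz":-0.13,"yaw":20},
    {"jaw":0,"tx":0.05,"ty":0.04,"tz":-0.13,"yaw":30},
    {"jaw":0,"tx":0.07,"ty":0.055,"tz":-0.13,"yaw":40},
    {"jaw":0,"tx":0.09,"ty":0.069,"tz":-0.13,"yaw":50},
    {"jaw":0,"tx":0.09,"ty":0.069,"tz":-0.13,"yaw":60},
    {"jaw":0,"tx":0.09,"ty":0.069,"tz":-0.13,"yaw":70},
    {"jaw":0,"tx":0.09,"ty":0.069,"tz":-0.13,"yaw":80},
    {"jaw":0,"tx":0.09,"ty":0.069,"tz":-0.13,"yaw":90},
  ],
)

```text
time: 8.02
eef_pos: [0.5697, 0.2216, 0.1495]
ee_rot: [0.999, -0.037, 0.001, -0.0]
contact_force: [-0.2, -0.6, -2.0]
grip_width: 0.0287
```

```bash
python3 - <<'E'
from h import *
plan([.5715,.2223,.15],-9.3)
E
```

```text
t 8.03 pos [0.5697 0.2216 0.1495] head -4.29 tz [ 1.2e-03  1.0e-04 -1.0e+00] grip 0.0287 F [-0.2 -0.6 -2. ] j [ 0.3   0.37  1.73 -0.    1.04  0.38]
shift [ 0.0018 -0.0008 -0.0005] yaw 5.01 or -174.99
```

apply_moves(
  commands=[
    {"jaw":0,"tx":0.002,"ty":0,"tz":0.0,"yaw":5},
    {"jaw":0,"tx":0.002,"ty":-0.001,"tz":0.03,"yaw":5},
    {"jaw":0,"tx":0.002,"ty":-0.001,"tz":0.06,"yaw":5},
    {"jaw":0,"tx":0.002,"ty":-0.001,"tz":0.081,"yaw":5},
    {"jaw":0,"tx":0.002,"ty":-0.001,"tz":0.081,"yaw":5},
  ],
)

```text
time: 8.65
eef_pos: [0.5694, 0.2217, 0.0657]
ee_rot: [0.997, -0.081, -0.002, 0.001]
contact_force: [0.4, 0.2, -1.8]
grip_width: 0.0286
```

```bash
python3 - <<'E'
from h import *
import pickle
plan([.5715,.2223,.0686],-9.3)
s=r.get_state()
D={}
for n in ["wrist","top","scene"]:
    c=r.camera(n);D[n]=c
    f=c["frame"][:,:,::-1]
    if n=="top": f=f[120:240,190:330]
    if n=="scene": f=f[150:300,190:330]
    cv2.imwrite(f"pics/{n}3.png",cv2.resize(f,None,fx=(1.56 if n=="wrist" else 4),fy=(1.56 if n=="wrist" else 4),interpolation=cv2.INTER_CUBIC))
    for t in ["rod_tip","bore"]:
        print(n,t,[(np.round(d["centre"],1),round(d["conf"],2)) for d in r.place_of(n,t)][:3])
pickle.dump((s,D),open("d3.pkl","wb"))
E
```

```text
t 8.65 pos [0.5694 0.2217 0.0657] head -9.30 tz [-0.0046 -0.0017 -1.    ] grip 0.0286 F [ 0.4  0.2 -1.8] j [ 0.3   0.48  1.77 -0.    0.9   0.46]
shift [ 0.002  -0.0009 -0.0029] yaw 0.00 or -180.00
wrist rod_tip [(array([217.3, 156.3]), 0.87)]
wrist bore []
top rod_tip [(array([253.4, 174.9]), 0.97)]
top bore [(array([292.8, 178.3]), 0.82), (array([389. , 295.6]), 0.68)]
scene rod_tip [(array([259.6, 213.4]), 0.9), (array([304.5, 284.3]), 0.66)]
scene bore [(array([246.5, 192.2]), 0.83)]
```

View pics/wrist3.png

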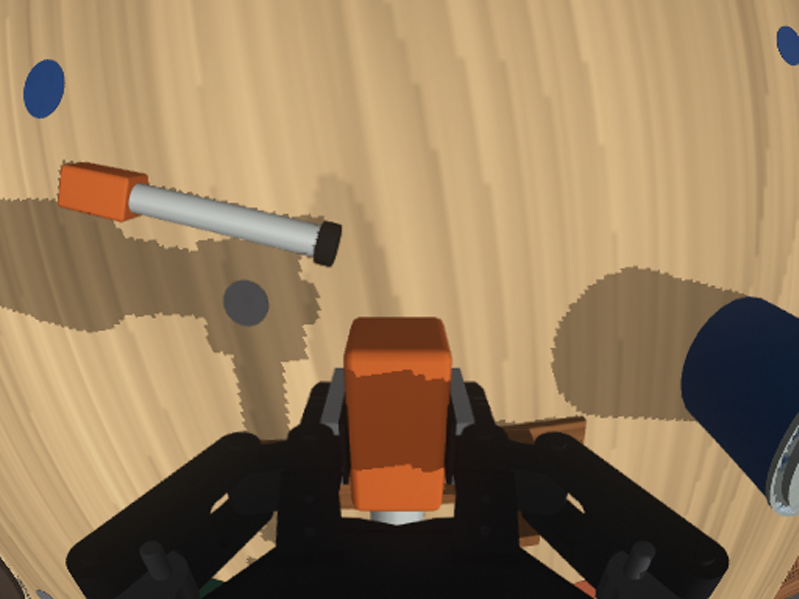

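View pics/top3.png

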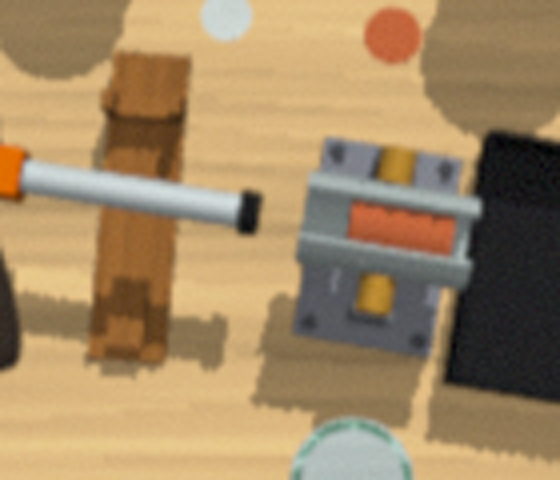

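View pics/scene3.png

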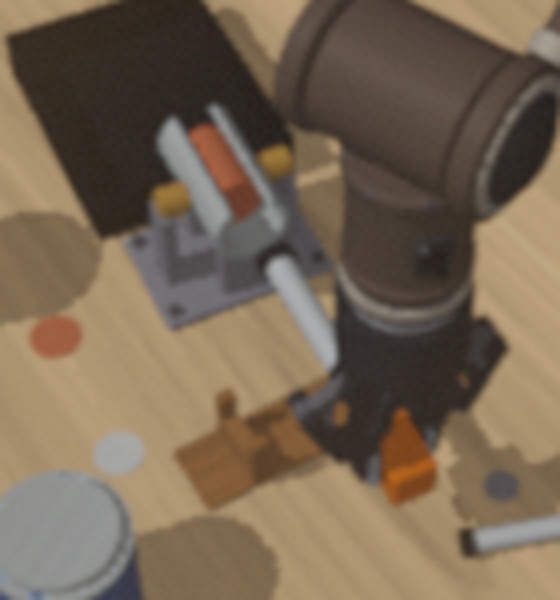

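```bash
python3 - <<'E'
from h import *
import pickle
s,D=pickle.load(open("d3.pkl","rb"))
t,e=D["top"],D["scene"]
# triangulate tip
def tri(p,q):
    A=[];b=[]
    for c,x in ((t,p),(e,q)):
        R=np.array(c["R"]);T=np.array(c["t"]);d=R.T@np.array([(x[0]-c["cx"])/c["fx"],(x[1]-c["cy"])/c["fy"],1]);d/=np.linalg.norm(d);o=-R.T@T
        P=np.eye(3)-np.outer(d,d);A.append(P);b.append(P@o)
    return np.linalg.lstsq(np.vstack(A),np.hstack(b),rcond=None)[0]
print("tip tri",tri((253.4,174.9),(259.6,213.4)),"pred",s["eef_pos"]+np.array([-.161,-.987,0])*.17)
print("tip@.084",ray(t,(253.4,174.9),.084))
f=t["frame"][:,:,::-1]
cv2.imwrite("pics/t3a.png",cv2.resize(f[155:200,235:315],None,fx=10,fy=10,interpolation=cv2.INTER_CUBIC))
g=e["frame"][:,:,::-1]
cv2.imwrite("pics/s3a.png",cv2.resize(g[170:240,220:290],None,fx=8,fy=8,interpolation=cv2.INTER_CUBIC))
E
```

```text
tip tri [0.54016076 0.05688633 0.08383905] pred [0.54199715 0.05389904 0.06568804]
tip@.084 [0.54136319 0.05586732 0.084     ]
```

View pics/t3a.png

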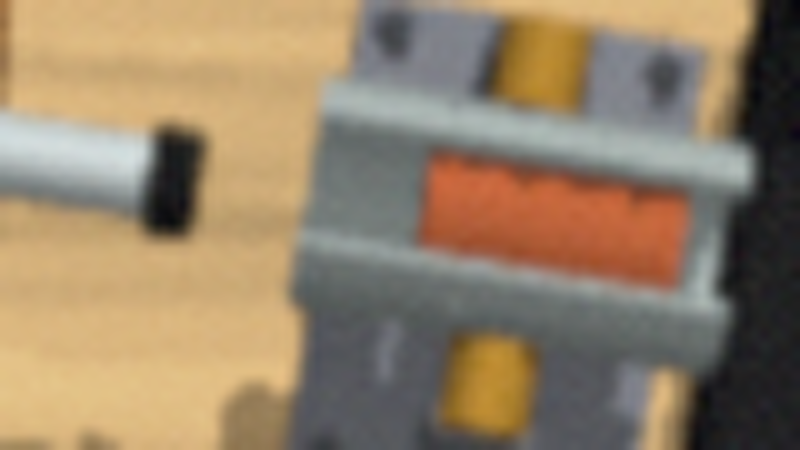

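View pics/s3a.png

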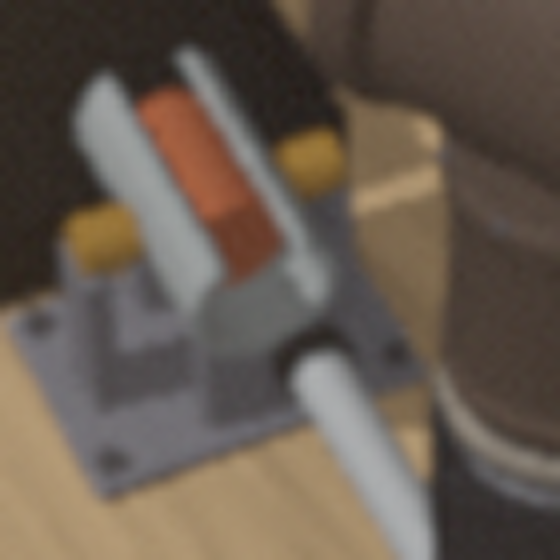

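apply_moves(
  commands=[
    {"jaw":0,"tx":0.002,"ty":0.0,"tz":-0.0015,"yaw":0},
    {"jaw":0,"tx":0.002,"ty":0.01,"tz":-0.0015,"yaw":0},
    {"jaw":0,"tx":0.002,"ty":0.025,"tz":-0.0015,"yaw":0},
    {"jaw":0,"tx":0.002,"ty":0.04,"tz":-0.0015,"yaw":0},
    {"jaw":0,"tx":0.002,"ty":0.04,"tz":-0.0015,"yaw":0},
  ],
  grip_force=110,
)

```text
time: 9.72
eef_pos: [0.5674, 0.1811, 0.0706]
ee_rot: [0.997, -0.082, 0.001, -0.0]
contact_force: [0.1, -0.1, -2.5]
grip_width: 0.0283
```

```bash
python3 - <<'E'
from h import *
b=np.array([.532,-.0195]);u=np.array([-.1616,-.9869])
g=b-u*.112
plan([*g,.067],-9.3)
t=r.camera("top");f=t["frame"][:,:,::-1]
cv2.imwrite("pics/t4a.png",cv2.resize(f[155:200,235:315],None,fx=10,fy=10,interpolation=cv2.INTER_CUBIC))
g=r.camera("scene")["frame"][:,:,::-1]
cv2.imwrite("pics/s4a.png",cv2.resize(g[170:240,220:290],None,fx=8,fy=8,interpolation=cv2.INTER_CUBIC))
E
```

```text
t 9.72 pos [0.5674 0.1811 0.0706] head -9.42 tz [ 1.6e-03  1.0e-04 -1.0e+00] grip 0.0283 F [ 0.1 -0.1 -2.5] j [ 0.24  0.45  1.81 -0.    0.89  0.4 ]
shift [-0.0023  0.0917  0.0036] yaw -0.12 or 179.88
```

View pics/t4a.png

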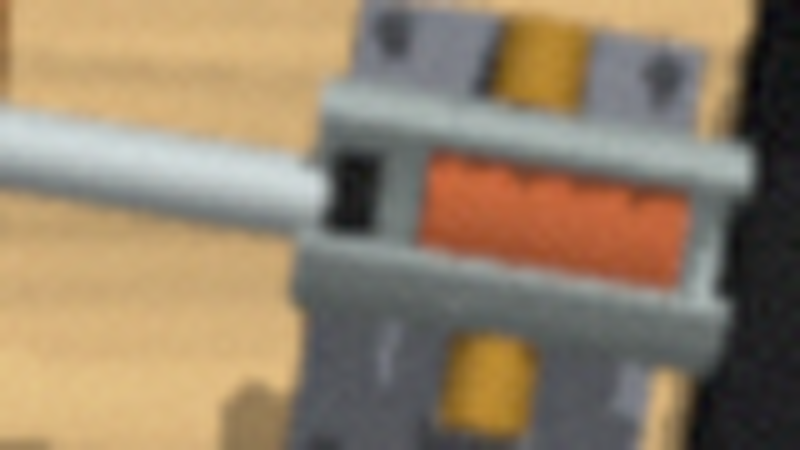

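View pics/s4a.png

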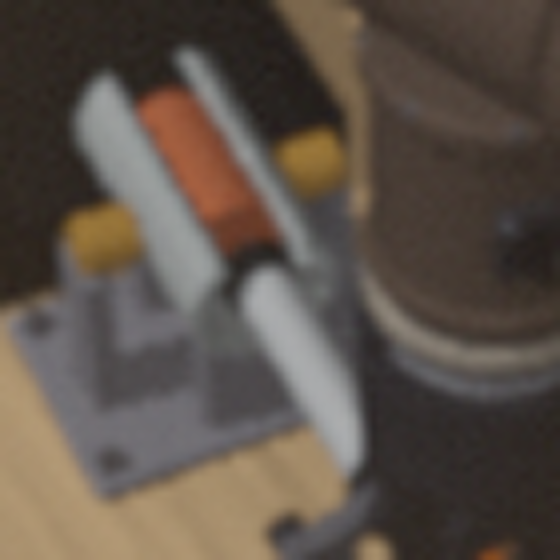

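apply_moves(
  commands=[
    {"jaw":0,"tx":0.0,"ty":0.01,"tz":0.002,"yaw":0},
    {"jaw":0,"tx":0.0,"ty":0.02,"tz":0.002,"yaw":0},
    {"jaw":0,"tx":0.0,"ty":0.035,"tz":0.002,"yaw":0},
    {"jaw":0,"tx":0.0,"ty":0.05,"tz":0.002,"yaw":0},
    {"jaw":0,"tx":0.0,"ty":0.067,"tz":0.002,"yaw":0},
    {"jaw":0,"tx":0.0,"ty":0.085,"tz":0.002,"yaw":0},
    {"jaw":0,"tx":0.0,"ty":0.096,"tz":0.002,"yaw":0},
    {"jaw":0,"tx":0.0,"ty":0.096,"tz":0.002,"yaw":0},
    {"jaw":0,"tx":0.0,"ty":0.096,"tz":0.002,"yaw":0},
  ],
)

```text
time: 10.95
eef_pos: [0.5525, 0.0876, 0.0688]
ee_rot: [0.997, -0.082, 0.001, -0.001]
contact_force: [0.3, 1.3, -2.5]
grip_width: 0.0286
```

```bash
python3 - <<'E'
from h import *
b=np.array([.532,-.0195]);u=np.array([-.1616,-.9869])
g=b-u*.204
plan([*g,.067],-9.3)
t=r.camera("top");f=t["frame"][:,:,::-1]
cv2.imwrite("pics/t5.png",cv2.resize(f[120:240,200:400],None,fx=4,fy=4,interpolation=cv2.INTER_CUBIC))
print(r.place_of("top","slug"))
E
```

```text
t 10.95 pos [0.5525 0.0876 0.0688] head -9.39 tz [ 0.0029  0.0011 -1.    ] grip 0.0286 F [ 0.3  1.3 -2.5] j [0.08 0.39 1.9  0.   0.85 0.24]
shift [-0.0031 -0.095   0.0019] yaw -0.09 or 179.91
[{'centre': [347.0, 188.7], 'conf': 0.72}, {'centre': [326.6, 97.9], 'conf': 0.5}, {'centre': [213.6, 89.7], 'conf': 0.35}]
```

View pics/t5.png

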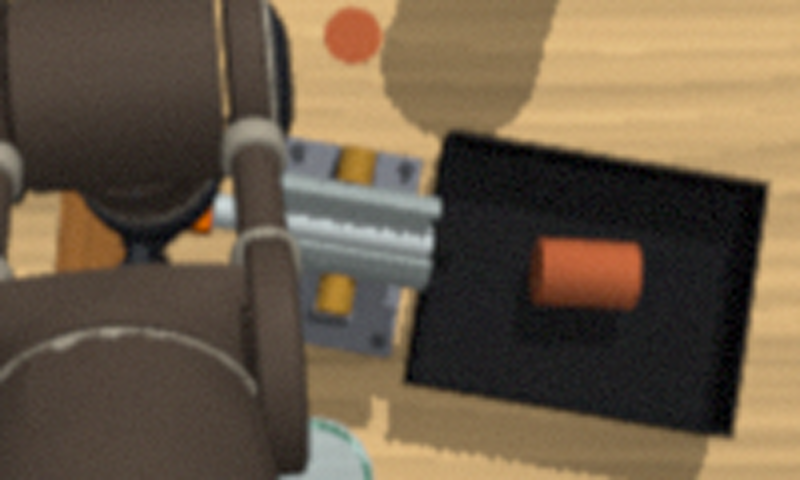

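The slug lies in the tray at px (347,189), so I'll withdraw the rod.

apply_moves(
  commands=[
    {"jaw":0,"tx":0.0,"ty":-0.02,"tz":0.0,"yaw":0},
    {"jaw":0,"tx":0.0,"ty":-0.05,"tz":0.0,"yaw":0},
    {"jaw":0,"tx":0.0,"ty":-0.085,"tz":0.0,"yaw":0},
    {"jaw":0,"tx":0.0,"ty":-0.115,"tz":0.0,"yaw":0},
    {"jaw":0,"tx":0.0,"ty":-0.14,"tz":0.0,"yaw":0},
    {"jaw":0,"tx":0.0,"ty":-0.14,"tz":0.0,"yaw":0},
    {"jaw":0,"tx":0.0,"ty":-0.14,"tz":-0.04,"yaw":0},
    {"jaw":0,"tx":0.0,"ty":-0.14,"tz":-0.08,"yaw":0},
    {"jaw":0,"tx":0.0,"ty":-0.14,"tz":-0.08,"yaw":0},
  ],
)

```text
time: 12.18
eef_pos: [0.5783, 0.2266, 0.1533]
ee_rot: [0.997, -0.082, 0.006, -0.002]
contact_force: [0.4, -0.1, -2.4]
grip_width: 0.0284
```

```bash
python3 - <<'E'
from h import *
plan([.496,.137,.15],86.03)
E
```

```text
t 12.18 pos [0.5783 0.2266 0.1533] head -9.37 tz [ 0.0113  0.0032 -0.9999] grip 0.0284 F [ 0.4 -0.1 -2.4] j [ 0.3   0.37  1.71 -0.    1.04  0.47]
shift [-0.0666  0.1018  0.0021] yaw -95.40 or 84.60
```

```bash
python3 - <<'E'
from h import *
for i in range(3): r.camera("top")
plan([.496,.137,.15],86.03)
E
```

```text
t 12.32 pos [0.5738 0.2253 0.1475] head -9.37 tz [ 2.e-04 -0.e+00 -1.e+00] grip 0.0287 F [-0.5 -0.8 -2. ] j [ 0.3   0.38  1.72 -0.    1.04  0.47]
shift [-0.0623  0.0998 -0.0025] yaw -95.40 or 84.60
```

Settled and plumb. I'll turn back over the rest.

apply_moves(
  commands=[
    {"jaw":0,"tx":0,"ty":0,"tz":-0.003,"yaw":-10},
    {"jaw":0,"tx":0,"ty":0,"tz":-0.003,"yaw":-20},
    {"jaw":0,"tx":0,"ty":0,"tz":-0.003,"yaw":-30},
    {"jaw":0,"tx":-0.01,"ty":0.015,"tz":-0.003,"yaw":-40},
    {"jaw":0,"tx":-0.02,"ty":0.03,"tz":-0.003,"yaw":-50},
    {"jaw":0,"tx":-0.03,"ty":0.05,"tz":-0.003,"yaw":-60},
    {"jaw":0,"tx":-0.045,"ty":0.07,"tz":-0.003,"yaw":-70},
    {"jaw":0,"tx":-0.055,"ty":0.09,"tz":-0.003,"yaw":-80},
    {"jaw":0,"tx":-0.062,"ty":0.1,"tz":-0.003,"yaw":-90},
    {"jaw":0,"tx":-0.062,"ty":0.1,"tz":-0.003,"yaw":-95.4},
    {"jaw":0,"tx":-0.062,"ty":0.1,"tz":-0.003,"yaw":-95.4},
    {"jaw":0,"tx":-0.062,"ty":0.1,"tz":-0.003,"yaw":-95.4},
  ],
)

```text
time: 13.82
eef_pos: [0.4955, 0.1365, 0.1494]
ee_rot: [0.732, 0.682, -0.001, -0.001]
contact_force: [-0.9, 0.3, -1.9]
grip_width: 0.0284
```

```bash
python3 - <<'E'
from h import *
r.camera("top");r.camera("top")
s=r.get_state();c=r.camera("wrist");f=c["frame"]
plan([.496,.137,.0215],86.03)
cv2.imwrite("pics/w6.png",cv2.resize(f[:,:,::-1],None,fx=1.5,fy=1.5))
t=r.camera("top")["frame"]
cv2.imwrite("pics/t6.png",cv2.resize(t[110:220,190:300,::-1],None,fx=5,fy=5))
print(r.place_of("top","rod_tip"))
E
```

```text
t 13.97 pos [0.4961 0.1368 0.1501] head 86.00 tz [-6.e-04 -2.e-04 -1.e+00] grip 0.0287 F [-0.5 -0.7 -1.7] j [ 0.18  0.19  1.96 -0.    0.99 -1.32]
shift [ 0.0002 -0.      0.1286] yaw -0.03 or 179.97
[{'centre': [220.7, 112.6], 'conf': 0.75}]
```

View pics/w6.png

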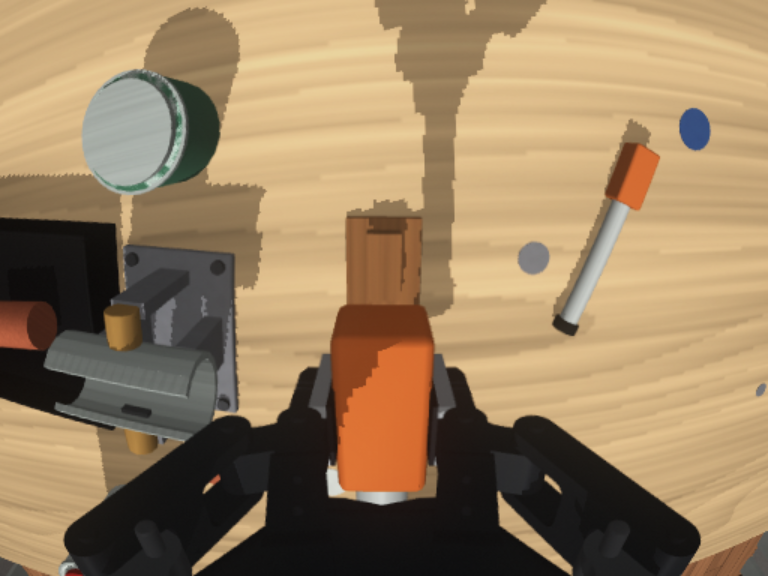

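View pics/t6.png

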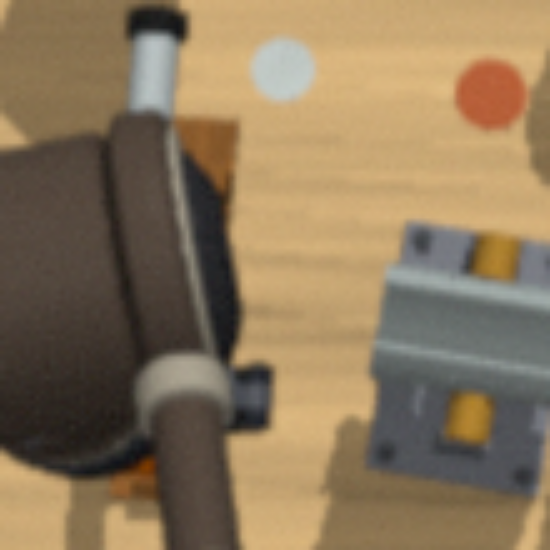

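apply_moves(
  commands=[
    {"jaw":0,"tx":0,"ty":0,"tz":0.04,"yaw":0},
    {"jaw":0,"tx":0,"ty":0,"tz":0.075,"yaw":0},
    {"jaw":0,"tx":0,"ty":0,"tz":0.1,"yaw":0},
    {"jaw":0,"tx":0,"ty":0,"tz":0.115,"yaw":0},
    {"jaw":0,"tx":0,"ty":0,"tz":0.124,"yaw":0},
    {"jaw":0,"tx":0,"ty":0,"tz":0.126,"yaw":0},
    {"jaw":0,"tx":0,"ty":0,"tz":0.126,"yaw":0},
  ],
)

```text
time: 14.95
eef_pos: [0.497, 0.137, 0.025]
ee_rot: [0.731, 0.682, 0.001, 0.0]
contact_force: [0.1, -0.4, -1.5]
grip_width: 0.0286
```

```bash
python3 - <<'E'
from h import *
r.camera("top")
plan([.496,.137,.0206],86.03)
e=r.camera("scene")["frame"]
cv2.imwrite("pics/s7.png",cv2.resize(e[200:320,190:330,::-1],None,fx=5,fy=5,interpolation=cv2.INTER_CUBIC))
E
```

```text
t 15.00 pos [0.4971 0.137  0.0252] head 86.02 tz [ 1.7e-03  3.0e-04 -1.0e+00] grip 0.0288 F [ 0.6 -0.8 -2. ] j [ 0.18  0.4   2.01 -0.    0.73 -1.32]
shift [-0.0001 -0.0011  0.0046] yaw -0.01 or 179.99
```

View pics/s7.png

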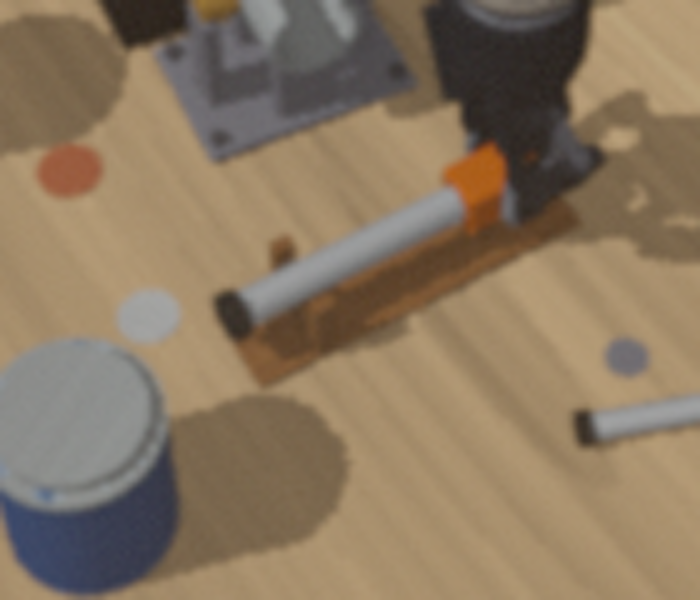

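apply_moves(
  commands=[
    {"jaw":0,"tx":0,"ty":-0.001,"tz":0.002,"yaw":0},
    {"jaw":0,"tx":0,"ty":-0.001,"tz":0.0035,"yaw":0},
    {"jaw":0,"tx":0,"ty":-0.001,"tz":0.0045,"yaw":0},
    {"jaw":0,"tx":0,"ty":-0.001,"tz":0.0045,"yaw":0},
    {"jaw":0,"tx":0,"ty":-0.001,"tz":0.0045,"yaw":0},
  ],
)

```text
time: 15.68
eef_pos: [0.4961, 0.137, 0.0208]
ee_rot: [0.731, 0.682, 0.001, 0.001]
contact_force: [0.2, -0.3, -1.2]
grip_width: 0.0285
```

```bash
python3 - <<'E'
from h import *
plan([.496,.137,.0206],86.03)
r.camera("top")
plan([.496,.137,.0206],86.03)
E
```

```text
t 15.68 pos [0.4961 0.137  0.0208] head 86.02 tz [ 1.7e-03  2.0e-04 -1.0e+00] grip 0.0285 F [ 0.2 -0.3 -1.2] j [ 0.18  0.41  2.01 -0.    0.72 -1.32]
shift [-0.0001 -0.0001  0.0002] yaw -0.01 or 179.99
t 15.72 pos [0.4962 0.1371 0.0208] head 86.02 tz [ 1.8e-03  3.0e-04 -1.0e+00] grip 0.0285 F [-0.3  0.2 -1.8] j [ 0.18  0.41  2.01 -0.    0.72 -1.32]
shift [-0.0001 -0.0002  0.0002] yaw -0.01 or 179.99
```

apply_moves(
  commands=[
    {"jaw":0,"tx":0,"ty":0,"tz":0.001,"yaw":0},
    {"jaw":0,"tx":0,"ty":0,"tz":0.001,"yaw":0},
    {"jaw":0,"tx":0,"ty":0,"tz":0.001,"yaw":0},
  ],
)

```text
time: 16.1
eef_pos: [0.4962, 0.1371, 0.0207]
ee_rot: [0.731, 0.682, 0.001, 0.0]
contact_force: [-2.3, -0.2, 6.1]
grip_width: 0.0284
```

Contact (+6 N): the rod is resting. I'll release slowly and retreat.

apply_moves(
  commands=[
    {"jaw":45,"tx":0,"ty":0,"tz":0,"yaw":0},
    {"jaw":60,"tx":0,"ty":0,"tz":0,"yaw":0},
    {"jaw":100,"tx":0,"ty":0,"tz":0,"yaw":0},
    {"jaw":100,"tx":0,"ty":0,"tz":0,"yaw":0},
    {"jaw":100,"tx":0,"ty":0,"tz":0,"yaw":0},
    {"jaw":100,"tx":0,"ty":0,"tz":-0.03,"yaw":0},
    {"jaw":100,"tx":0,"ty":0,"tz":-0.07,"yaw":0},
    {"jaw":100,"tx":0,"ty":0,"tz":-0.12,"yaw":0},
    {"jaw":100,"tx":0,"ty":0,"tz":-0.17,"yaw":0},
    {"jaw":100,"tx":0,"ty":-0.06,"tz":-0.22,"yaw":0},
    {"jaw":100,"tx":0,"ty":-0.12,"tz":-0.24,"yaw":0},
    {"jaw":100,"tx":0,"ty":-0.12,"tz":-0.24,"yaw":0},
  ],
)

```text
time: 17.6
eef_pos: [0.3743, 0.1456, 0.262]
ee_rot: [0.731, 0.683, 0.002, 0.001]
contact_force: [0.5, 0.8, -0.0]
grip_width: 0.0853
```

```bash
python3 - <<'E'
from h import *
s=r.get_state();c=r.camera("wrist");cv2.imwrite("pics/w8.png",cv2.resize(c["frame"][:,:,::-1],None,fx=1.5,fy=1.5))
plan([0.4,.1,.2],86)
t=r.camera("top");e=r.camera("scene")
cv2.imwrite("pics/t8.png",cv2.resize(t["frame"][60:260,180:400,::-1],None,fx=3,fy=3))
cv2.imwrite("pics/s8.png",cv2.resize(e["frame"][150:330,130:330,::-1],None,fx=3,fy=3))
for n,z in [("rod_grip",.036),("rod_tip",.036),("slug",.025),("can_blue",0),("can_white",0),("tin_green",0)]:
    print(n,[ray(t,d["centre"],z).round(3) for d in r.place_of("top",n)][:2],[ray(e,d["centre"],z).round(3) for d in r.place_of("scene",n)][:2],[wray(c,d["centre"],s,z).round(3) for d in r.place_of("wrist",n)][:2])
E
```

```text
t 17.65 pos [0.3741 0.1457 0.2619] head 86.09 tz [ 0.003  0.001 -1.   ] grip 0.0854 F [-1.  -0.2 -0.2] j [ 0.26 -0.18  2.09  0.    1.23 -1.24]
shift [-0.0439  0.0288  0.0619] yaw 0.09 or -179.91
rod_grip [array([0.499, 0.143, 0.036]), array([0.447, 0.319, 0.036])] [array([0.456, 0.324, 0.036])] [array([0.43 , 0.307, 0.036]), array([0.486, 0.133, 0.036])]
rod_tip [array([0.548, 0.257, 0.036]), array([0.66 , 0.119, 0.036])] [array([0.67 , 0.13 , 0.036]), array([0.558, 0.274, 0.036])] [array([0.661, 0.128, 0.036]), array([0.526, 0.258, 0.036])]
slug [array([ 0.511, -0.176,  0.025])] [array([ 0.509, -0.179,  0.025])] [array([ 0.515, -0.169,  0.025])]
can_blue [array([0.77 , 0.161, 0.   ])] [array([0.771, 0.163, 0.   ])] [array([ 0.508, -0.183,  0.   ])]
can_white [array([ 0.754, -0.136,  0.   ])] [array([ 0.756, -0.134,  0.   ])] [array([ 0.751, -0.137,  0.   ])]
tin_green [array([0.387, 0.001, 0.   ])] [array([ 0.375, -0.003,  0.   ])] [array([ 0.384, -0.004,  0.   ])]
```

View pics/w8.png

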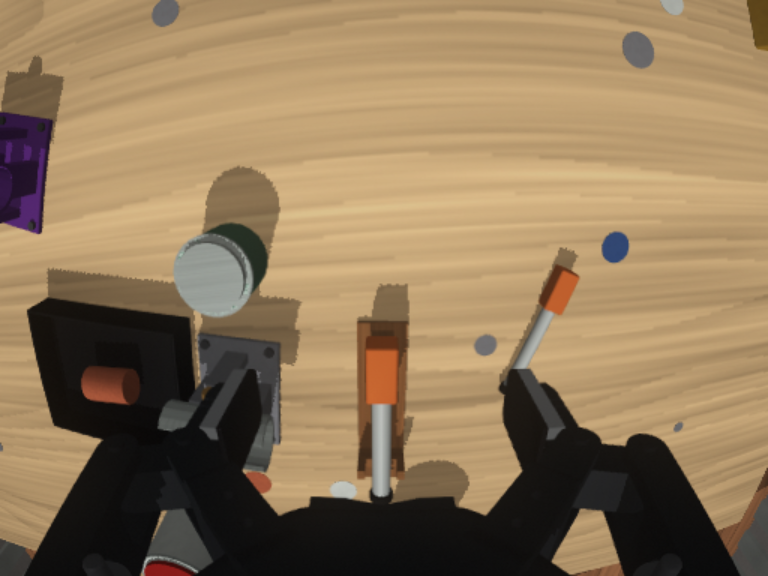

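View pics/t8.png

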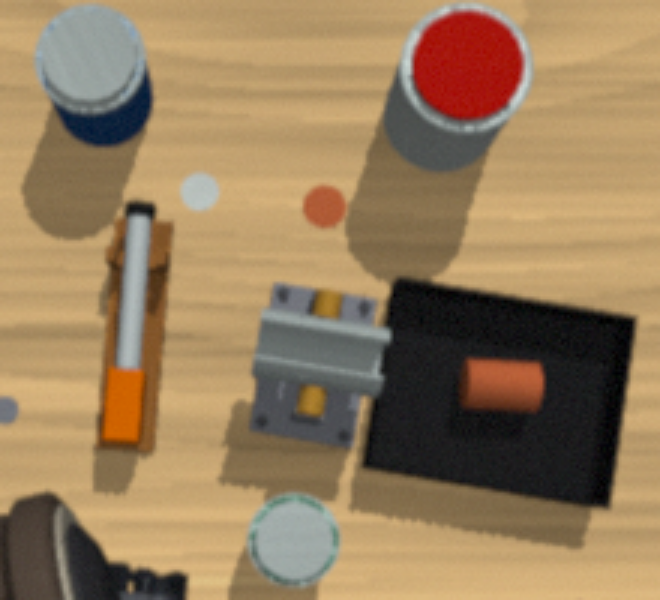

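View pics/s8.png

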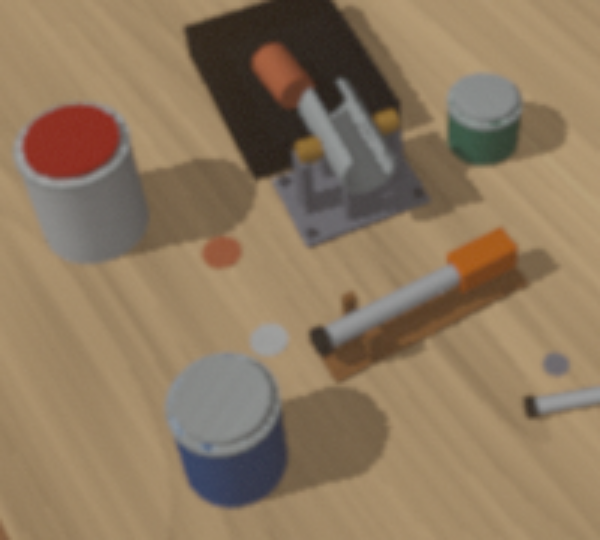

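```bash
python3 -c "
from rig import r
print(r.job_done())"
```

```text
the job is handed in; nothing more can be done
None
```

I did the whole job and handed it in at about 18.6 s of the 58 s allowed. I gripped the large orange-handled rod, pushed it through the grey sleeve from the +y end and drove the slug into the tray. Then I drew the rod out, laid it back on its rest and backed the arm away.

**Last checks:**
- **Slug:** it lies in the tray at about (0.51, −0.175), and the sleeve is empty.
- **Rod:** it is back on the block and in the fork. Its tip is within about half a pixel of where it was in the top and scene pictures before the job. I released it at the grasp pose I had recorded.
- **Cans and tin:** all three read where they stood at the start, to within the scatter of the measurements (up to about 10 mm).
- **Forces:** the readings at the end of each move stayed under about 7 N. I did not see the force during the push itself.

**What disagreed:**
- The top camera and my wrist-camera estimate put the bore about 4 mm apart sideways. That was inside the clearance, and no contact showed when the rod went in.
- The networks' fixes on the rod handle also scatter by about 10 mm. I relied on the pixel comparison for the rod's final place.

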